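Set the top bearing of a countertop card spinner

ROBOT

A 6-joint arm with a two-finger parallel gripper is mounted at the origin on the work surface. World frame = base frame: x ahead of the robot, y to its left, z up, the work surface at z = 0. Lengths are in m, angles in degrees, forces in N, time in s.
With the tool pointing down it reaches from about 0.35 to 0.875 m from the base axis. Payload 4.2 kg.
Tool frame: the origin (TCP) lies on the centre line of the jaws, within the pads' length; the fingertips stand 25 mm ahead of it and the grasp point (between the pads) lies 6 mm ahead of it; z points along the fingers, y is the line along which they close (so a half turn about z gives the same grasp; the last joint's range is limited). The gripper opens to 87 mm and grips with 3 to 60 N. Pads are 19 mm wide; open, the fingers measure 117 mm over their backs; the gripper's body (75 mm by 190 mm) begins 51 mm behind the grasp point.
Start: joints at [91.421, 22.042, 0.453, 0, -68.411, -14.817], TCP at [0.145, 0.608, 0.248] pointing down, gripper open.
Joint ranges: [-179.83, 179.83], [-69.29, 118.12], [-61.27, 80.66], [-181.25, 117.63], [-171.15, -9.14], [-177.46, 177.46]. Speed limits (degrees/s): [159.86, 159.86, 180, 180, 180, 180].

INTERFACE

Orientations are given as a 3x3 rotation matrix whose columns are the frame's x, y, z axes.
In Python, from station import r gives the robot as it stands.
- The arm moves only by the tool move_arm, never from a script. Its argument "series" is a list of rows, each an object with "grip": the opening, from 0 (shut) to 1 (fully open); "xyz": the shift along the tool's x, y, z in mm, a list of three; "angular": the turn, a rotation vector about the tool's x, y, z in rad, a list of three. A call has 1 to 10 rows; each row is the pose to reach, as a shift and turn from the pose commanded when the call began, along the tool's axes at that moment; what a row does not reach only later rows make up. A row lasts 1/10 s, in which the tool goes at most 50 mm and 8.59 degrees, less where a joint would pass 70% of its speed; a pose out of reach is approached as far as the arm can. A call with a gripper value outside its range is refused whole. The fingers move at their own pace and stop on an object; the grip force is fixed at half the most. Time passes only in rows, so rows that repeat a pose let the fingers close. It gives the time, the measured TCP pose, the force, the opening and the grip force at its end, in the units of the state.
- r.sense(): the state, without advancing time (a new reading comes with each control period).
- r.capture(name): name is "scene" or "top"; returns a dict with "img" (480x640x3 uint8, red, green, blue), "camera_matrix" (3x3 intrinsics, pixels), "k1" (the pictures are not rectified: a ray, as slopes to the right and down, at radius r is drawn at 1 + k1 r^2 times it, then the intrinsics apply), "rvec" (rotation vector, rad) and "tvec" (3), from world to camera coordinates, as OpenCV has them. Camera axes: x right, y down, z forward; pixel columns grow to the right and rows downward; lengths in m; the calibration is good to about 2 mm. A picture is of the moment at which its call begins. There is no depth.
- r.finish_job(): hands the job in; it is judged then, once.
The state is a dict: "time_s": time; "joints": joint angles; "joint_velocities": joint speeds; "effort": joint torques, N m; "tcp_pos": TCP position; "ee_rot": TCP orientation; "wrist_force": force on the tool from outside, world axes, zero at the start; "moment": the same for the moment, N m; "gripper_width": opening from 0.0 (shut) to 1.0 (fully open); "gripper_force": force on a finger pad.
Only numpy, scipy, OpenCV 4.12 (cv2) and the standard library are available. Lean on these libraries where they do the work, as an engineer would, in place of code of your own. Each camera call takes 0.05 s, during which the arm holds its last target. There are 200 camera calls.

TASK

The wing thumbscrew on top of the small revolving card rack sets its bearing. Turn it clockwise (seen from above) until it seats and will go no further, then back it off a quarter turn, so that the rack will run freely, and finish while still holding the wing gripped there so that it cannot creep: do not let go of it. Leave the jar, the bottle and the tray standing where they are.

Things in the scene. Friction and masses are not known exactly. Their poses are not given: they have to be found in the camera images.
- rack: countertop revolving card rack of blue wire, fixed to the table for this job (it does not turn). Origin at the centre of its foot, on the table; z up. Foot 170 mm across; steel column 16 mm across; two tiers of six wire hooks reaching 95 mm from the axis, none higher than 197 mm above the table; some cards hang from them. On top a round white cap, 68 mm across, its top at 208 mm, and the thumbscrew stands upright on it, on the rack's axis.
- screw_grip (a point): point on the thumbscrew's axis, 240 mm above the table, in the middle of the wing: the place to grip it. The dark steel wing is an upright flat bar with rounded lobes: 50 mm long (along this point's x), 9 mm thick (along its y), from 226 to 252 mm above the table; below it a neck 9 mm thick and a flat round hub 24 mm across, its top at 216 mm. z up; the point turns with the wing, which is alike both ways round. Nothing stands higher than the white cap within 150 mm of the axis.
- screw (a joint): turn of the thumbscrew in rad about its vertical axis: grows clockwise seen from above (tightening). It starts somewhere between 0.6 and 2.4. It turns with light steady friction (about 0.08 to 0.15 N m) and stays where it is left; it comes to a hard stop, seated, at 3.40, where the turning moment rises at once far above the friction (the lower stop, fully loose, is at 0). It does not noticeably move up or down as it turns. A quarter turn back from seated is 1.83.
- jar: bystander: glass jar with black lid, 52 mm across, 65 mm tall, loose, origin at the centre of its underside, z up
- bottle: bystander: black bottle with white cap, 52 mm across, 150 mm tall, loose, origin at the centre of its underside, z up
- tray: bystander: open wooden tray 110 x 80 x 35 mm, loose, origin at the centre of its underside, z up
Not all that is in view belongs to the job. Of the things that look like the rack, the largest one is meant.

How it is judged:
By the outcome, as a careful person would: the job done as asked, in the order asked, and still so for the second after the job is handed in, while the arm keeps its last pose, push and grip.
It also fails if it takes over 64 s, if anything falls off the work surface, if the arm or the gripper's body presses on something with over 40 N, if the wrist force passes 120 N, or if a joint passes its speed limit or range.

## Working session

There is one attempt and no reset: what is moved stays moved. The work goes in short steps, Python scripts to look and compute and a tool call to move; the robot and the scene stay as the last step left them, time stands still between calls to the robot, and variables do not carry over. Pictures are saved under pics/ and viewed, at most 10 in all, crops included, and the job is handed in when it is done.

Besides the shell and the picture viewer there is one more tool, called after ">>>" as a command line: name --argument value ..., lists and objects as JSON in quotes. move_arm: Moves the arm, as the interface text tells. Its arguments: {"type":"object","properties":{"series":{"type":"array"}},"required":["series"]}

```bash
mkdir -p pics; cat > h.py <<'E'
import numpy as np, cv2
from station import r
def ray(c,px):
    K=c["camera_matrix"];K=np.array(K);R=cv2.Rodrigues(np.array(c["rvec"],float))[0];t=np.array(c["tvec"],float).ravel()
    p=cv2.undistortPoints(np.array([[px]],float),K,np.array([c["k1"],0,0,0,0.]))[0,0]
    return -R.T@t, R.T@np.array([p[0],p[1],1])
def onz(c,px,z):
    o,d=ray(c,px); return o+d*(z-o[2])/d[2]
def proj(c,P):
    return cv2.projectPoints(np.array(P,float).reshape(-1,1,3),np.array(c["rvec"],float),np.array(c["tvec"],float),np.array(c["camera_matrix"]),np.array([c["k1"],0,0,0,0.]))[0].reshape(-1,2)
E
python3 - <<'E'
from h import *
for n in("scene","top"):
    c=r.capture(n); cv2.imwrite(f"pics/{n}0.png",c["img"][...,::-1]); print(n,c["k1"],ray(c,(320,240)))
s=r.sense(); print(s["ee_rot"],s["tcp_pos"],s["time_s"])
E
```

```text
scene -0.13235218470924928 (array([1.3192514 , 0.73238114, 0.92937902]), array([-0.60341892, -0.55063297, -0.57682056]))
top -0.19754123935261464 (array([ 0.24289602, -0.00787806,  1.566533  ]), array([ 0.20388878,  0.00779982, -0.97900239]))
[[ 9.72765369e-01 -2.31791734e-01 -3.59678548e-04]
 [-2.31791988e-01 -9.72763366e-01 -1.97704111e-03]
 [ 1.08379673e-04  2.00656773e-03 -9.99997981e-01]] [0.14464662 0.60751715 0.24656561] 0.1
```

View pics/scene0.png

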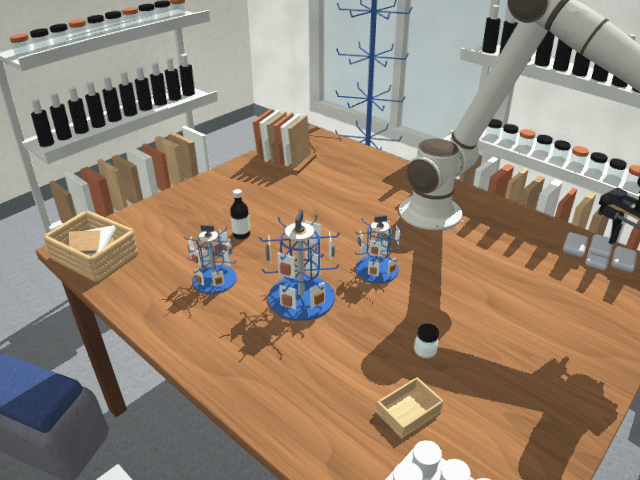

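View pics/top0.png

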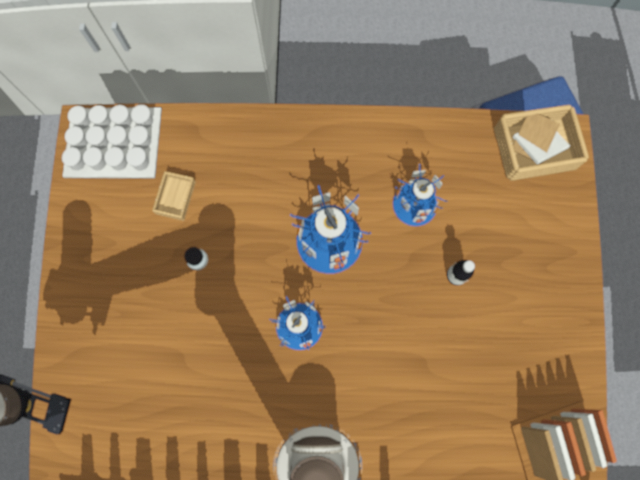

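The scene view shows the large rack in the middle, with its cap at about (300,232) and the wing at (299,218). In the top view the cap is at (331,222) and the wing near (331,215). The two small racks are decoys.

```bash
python3 - <<'E'
from h import *
c=r.capture("top"); s=r.capture("scene")
im=c["img"].astype(int)
x0,y0=300,195; sub=im[y0:250,x0:362]
w=((sub.min(2)>170)).astype(np.uint8)
n,l,st,ce=cv2.connectedComponentsWithStats(w); k=[i for i in range(1,n) if st[i,4]>60]
for i in k: print(st[i],ce[i]+[x0,y0])
k=l[222-y0,318-x0:345-x0]; print(k)
i=max(range(1,n),key=lambda i:st[i,4])
pts=cv2.convexHull(np.argwhere(l==i)[:,::-1].astype(np.int32)).reshape(-1,2)+[x0,y0]
W=np.array([onz(c,p,.208)[:2] for p in pts.astype(float)]);
(cx,cy),rad=cv2.minEnclosingCircle(W.astype(np.float32)); print("cap",cx,cy,rad)
b=onz(c,(330,241),0);print("foot approx",b)
a=cv2.resize(c["img"][192:252,292:372],(480,360),interpolation=cv2.INTER_CUBIC)
d=cv2.resize(s["img"][200:260,260:340],(480,360),interpolation=cv2.INTER_CUBIC)
cv2.imwrite("pics/z1.png",np.vstack([a,d])[:600 if 0 else 720,:,::-1][::1][:720] if 0 else np.hstack([cv2.resize(a,(400,300)),cv2.resize(d,(400,300))])[...,::-1])
E
```

```text
[ 16  14  30  29 479] [330.20250522 223.94572025]
[6 6 6 6 6 6 0 0 0 0 0 0 0 0 0 0 0 0 0 0 6 6 6 6 6 6 6]
cap 0.56732577085495 -0.01781158335506916 0.03517574444413185
foot approx [ 0.56700951 -0.02119047  0.        ]
```

View pics/z1.png

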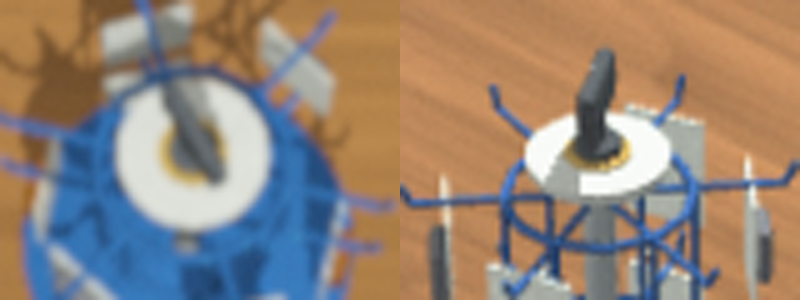

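The left half of the crop shows the wing's top face running from about (168,83) to (218,180), which is full-picture (325.6,208.6) to (335.6,228). The right half shows the wing standing upright, seen nearly end-on.

```bash
python3 - <<'E'
from h import *
c=r.capture("top"); im=c["img"].astype(int)
ends=[onz(c,p,.250) for p in((325.6,208.6),(335.6,228.))]
print(ends, (ends[0]+ends[1])/2, np.degrees(np.arctan2(*(ends[0]-ends[1])[1::-1])), np.linalg.norm(ends[0]-ends[1]))
s=r.sense(); R=np.array(s["ee_rot"]);p=np.array(s["tcp_pos"])
print("tool yaw x", np.degrees(np.arctan2(R[1,0],R[0,0])))
for z in (.32,.26): print(R.T@(np.array([.567,-.018,z])-p)*1000)
c2=r.capture("scene")
for z in(.208,.252): print(proj(c2,[.567,-.018,z]),proj(c,[.567,-.018,z]))
# dark mask in the scene
g=c2["img"].astype(int)[205:245,285:315]; m=(g.max(2)<110)&(g[...,2]-g[...,0]<25)
q=np.argwhere(m)[:,::-1]+[285,205]; print(q.min(0),q.max(0))
E
```

```text
[array([ 0.58749557, -0.00823392,  0.25      ]), array([ 0.54436753, -0.03075558,  0.25      ])] [ 0.56593155 -0.01949475  0.25      ] 27.573774235740146 0.04865442474331848
tool yaw x -13.397411862678357
[555.77406297 510.95631417 -72.38150162]
[555.76675097 510.89492089 -12.38153348]
[[299.65607089 230.15909239]] [[329.68586617 222.24183162]]
[[299.21326736 214.19202052]] [[329.91689188 217.55738355]]
[289 211] [307 244]
```

>>> move_arm --series '[{"grip":1,"xyz":[0,0,-50],"angular":[0,0,0]},{"grip":1,"xyz":[0,0,-82],"angular":[0,0,0]},{"grip":1,"xyz":[37,34,-82],"angular":[0,0,-0.1]},{"grip":1,"xyz":[74,68,-82],"angular":[0,0,-0.2]},{"grip":1,"xyz":[111,102,-82],"angular":[0,0,-0.3]},{"grip":1,"xyz":[148,136,-82],"angular":[0,0,-0.4]},{"grip":1,"xyz":[185,170,-82],"angular":[0,0,-0.5]},{"grip":1,"xyz":[222,204,-82],"angular":[0,0,-0.6]},{"grip":1,"xyz":[259,238,-82],"angular":[0,0,-0.7]},{"grip":1,"xyz":[296,272,-82],"angular":[0,0,-0.714]}]'

```text
time_s: 1.3
tcp_pos: [0.3691, 0.2746, 0.3299]
ee_rot: [[0.886, 0.464, 0.001], [0.464, -0.886, 0.001], [0.001, -0.0, -1.0]]
wrist_force: [0.3, 0.5, -0.6]
gripper_width: 1.0
gripper_force: 0.0
```

```bash
cat > st.py <<'E'
from h import *
s=r.sense(); R=np.array(s["ee_rot"]);p=np.array(s["tcp_pos"]);np.set_printoptions(precision=3,suppress=True)
print(s["time_s"],"p",p,"yaw",np.degrees(np.arctan2(R[1,0],R[0,0])),"tilt",R[:,2],"j",np.array(s["joints"]),"F",np.array(s["wrist_force"]),"M",np.array(s["moment"]),s["gripper_width"],s["gripper_force"])
print("to axis at .33/.246",[ (R.T@(np.array([.5665,-.0185,z])-p)*1000) for z in(.33,.246)])
E
python3 st.py
```

```text
1.3 p [0.369 0.275 0.33 ] yaw 27.6690502175052 tilt [ 0.001  0.001 -1.   ] j [ 56.967   2.526 -13.092   0.002 -74.322  60.701] F [ 0.288  0.49  -0.565] M [ 0.031 -0.189  0.026] 0.9997039381467422 0.0
to axis at .33/.246 [array([ 38.693, 351.196,  -0.198]), array([ 38.616, 351.236,  83.802])]
```

>>> move_arm --series '[{"grip":1,"xyz":[5,48,0],"angular":[0,0,0]},{"grip":1,"xyz":[10,96,0],"angular":[0,0,0]},{"grip":1,"xyz":[16,144,0],"angular":[0,0,0]},{"grip":1,"xyz":[21,192,0],"angular":[0,0,0]},{"grip":1,"xyz":[26,240,0],"angular":[0,0,0]},{"grip":1,"xyz":[32,288,0],"angular":[0,0,0]},{"grip":1,"xyz":[36,330,0],"angular":[0,0,0]},{"grip":1,"xyz":[38.7,351,0],"angular":[0,0,0]},{"grip":1,"xyz":[38.7,351,0],"angular":[0,0,0]},{"grip":1,"xyz":[38.7,351,0],"angular":[0,0,0]}]'

```text
time_s: 2.3
tcp_pos: [0.5648, -0.0172, 0.3292]
ee_rot: [[0.887, 0.461, -0.001], [0.461, -0.887, 0.0], [-0.001, -0.001, -1.0]]
wrist_force: [-1.0, 0.9, -0.0]
gripper_width: 1.0
gripper_force: 0.0
```

```bash
python3 st.py; python3 - <<'E'
from h import *
o=[]
for n,(x,y) in {"top":(290,180),"scene":(250,165)}.items():
    c=r.capture(n); o.append(cv2.resize(c["img"][y:y+90,x:x+90],(400,400),interpolation=cv2.INTER_CUBIC))
cv2.imwrite("pics/a2.png",np.hstack(o)[...,::-1])
E
```

```text
2.3 p [ 0.565 -0.017  0.329] yaw 27.454473803562298 tilt [-0.001  0.    -1.   ] j [ 14.675  13.546  -0.043  -0.022 -76.457 102.784] F [-1.019  0.878 -0.024] M [-0.042 -0.02   0.044] 1.0000482951349126 0.0
to axis at .33/.246 [array([ 0.856,  1.957, -0.844]), array([ 0.916,  2.003, 83.156])]
```

View pics/a2.png

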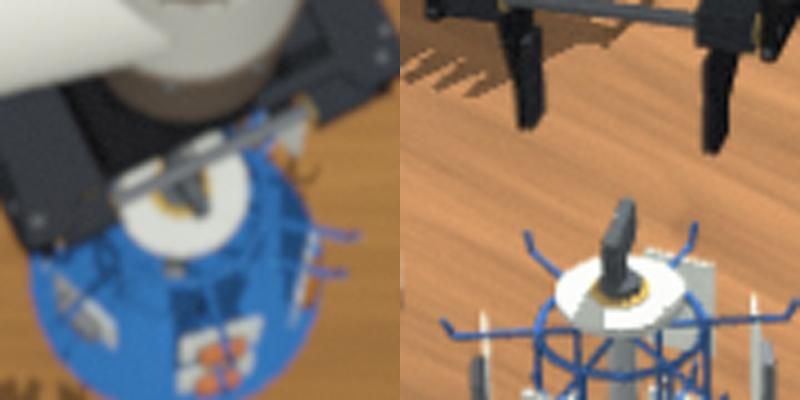

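The open fingers straddle the wing: they are at (525,100) and (715,130) in the right crop, with the wing between them at (620,240). I'll descend and close.

>>> move_arm --series '[{"grip":1,"xyz":[0,0,20],"angular":[0,0,0]},{"grip":1,"xyz":[0,0,40],"angular":[0,0,0]},{"grip":1,"xyz":[0,0,55],"angular":[0,0,0]},{"grip":1,"xyz":[0,0,65],"angular":[0,0,0]},{"grip":1,"xyz":[0,0,75],"angular":[0,0,0]},{"grip":1,"xyz":[0,0,82],"angular":[0,0,0]},{"grip":1,"xyz":[0,0,82],"angular":[0,0,0]},{"grip":0.4,"xyz":[0,0,82],"angular":[0,0,0]},{"grip":0.4,"xyz":[0,0,82],"angular":[0,0,0]},{"grip":0.4,"xyz":[0,0,82],"angular":[0,0,0]}]'

```text
time_s: 3.4
tcp_pos: [0.5653, -0.017, 0.2481]
ee_rot: [[0.887, 0.462, 0.001], [0.462, -0.887, 0.0], [0.001, 0.0, -1.0]]
wrist_force: [-0.4, -0.4, -0.7]
gripper_width: 0.811
gripper_force: 0.0
```

```bash
python3 st.py; python3 - <<'E'
from h import *
o=[]
for n,(x,y) in {"top":(290,180),"scene":(250,165)}.items():
    c=r.capture(n); o.append(cv2.resize(c["img"][y:y+90,x:x+90],(400,400),interpolation=cv2.INTER_CUBIC))
cv2.imwrite("pics/a3.png",np.hstack(o)[...,::-1])
E
```

```text
3.4 p [ 0.565 -0.017  0.248] yaw 27.51026992327969 tilt [ 0.001  0.    -1.   ] j [ 14.695  16.214  -8.07    0.009 -65.653 102.812] F [-0.448 -0.375 -0.736] M [-0.053 -0.061  0.006] 0.8106446064269995 0.0
to axis at .33/.246 [array([  0.424,   1.914, -81.873]), array([0.336, 1.881, 2.127])]
```

View pics/a3.png

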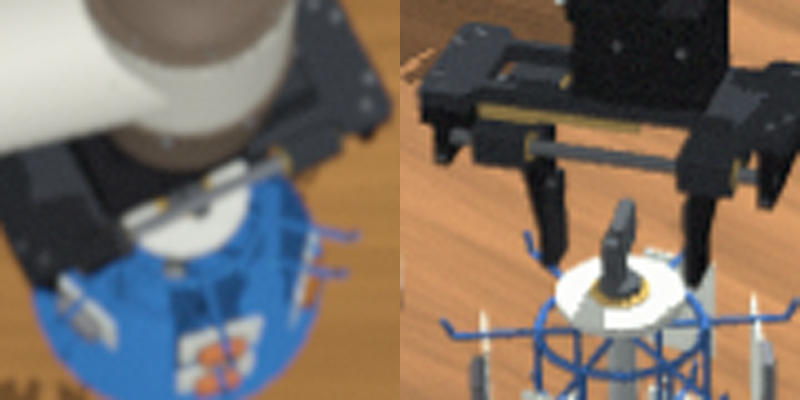

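The fingertips at (552,265) and (697,285) sit evenly on either side of the wing at about (620,250). I'll close the gripper, shifting 1.5 mm to remove the measured offset.

>>> move_arm --series '[{"grip":0,"xyz":[0,1.5,0],"angular":[0,0,0]},{"grip":0,"xyz":[0,1.5,0],"angular":[0,0,0]},{"grip":0,"xyz":[0,1.5,0],"angular":[0,0,0]},{"grip":0,"xyz":[0,1.5,0],"angular":[0,0,0]},{"grip":0,"xyz":[0,1.5,0],"angular":[0,0,0]},{"grip":0,"xyz":[0,1.5,0],"angular":[0,0,0]},{"grip":0,"xyz":[0,1.5,0],"angular":[0,0,0]},{"grip":0,"xyz":[0,1.5,0],"angular":[0,0,0]},{"grip":0,"xyz":[0,1.5,0],"angular":[0,0,0]},{"grip":0,"xyz":[0,1.5,0],"angular":[0,0,0]}]'

```text
time_s: 4.5
tcp_pos: [0.5661, -0.0194, 0.2476]
ee_rot: [[0.887, 0.461, 0.001], [0.461, -0.887, -0.002], [-0.0, 0.002, -1.0]]
wrist_force: [1.7, -5.4, -1.5]
gripper_width: 0.1
gripper_force: 30.0
```

```bash
python3 st.py
```

```text
4.5 p [ 0.566 -0.019  0.248] yaw 27.481594977959357 tilt [ 0.001 -0.002 -1.   ] j [ 14.477  16.336  -8.024   0.119 -65.631 102.955] F [ 1.668 -5.392 -1.485] M [-1.419 -0.624 -0.061] 0.09984256354462641 29.999082712456584
to axis at .33/.246 [array([  0.709,  -0.493, -82.447]), array([ 0.732, -0.651,  1.553])]
```

>>> move_arm --series '[{"grip":0,"xyz":[0,2,0],"angular":[0,0,0.03]},{"grip":0,"xyz":[0,2,0],"angular":[0,0,0.1]},{"grip":0,"xyz":[0,2,0],"angular":[0,0,0.2]},{"grip":0,"xyz":[0,2,0],"angular":[0,0,0.3]},{"grip":0,"xyz":[0,2,0],"angular":[0,0,0.4]},{"grip":0,"xyz":[0,2,0],"angular":[0,0,0.5]},{"grip":0,"xyz":[0,2,0],"angular":[0,0,0.6]},{"grip":0,"xyz":[0,2,0],"angular":[0,0,0.7]},{"grip":0,"xyz":[0,2,0],"angular":[0,0,0.75]},{"grip":0,"xyz":[0,2,0],"angular":[0,0,0.8]}]'

```text
time_s: 5.5
tcp_pos: [0.5661, -0.0187, 0.2476]
ee_rot: [[0.949, -0.317, -0.001], [-0.317, -0.949, 0.002], [-0.002, -0.002, -1.0]]
wrist_force: [-2.4, 4.6, 2.4]
gripper_width: 0.1
gripper_force: 30.0
```

```bash
python3 st.py
```

```text
5.5 p [ 0.566 -0.019  0.248] yaw -18.45159517166607 tilt [-0.001  0.002 -1.   ] j [ 14.426  16.378  -7.861  -0.152 -65.778  57.185] F [-2.372  4.569  2.421] M [1.203 0.588 0.179] 0.09955972001113766 29.997040978632867
to axis at .33/.246 [array([  0.157,  -0.425, -82.436]), array([ 0.289, -0.268,  1.564])]
```

>>> move_arm --series '[{"grip":0,"xyz":[0,0,0],"angular":[0,0,0.05]},{"grip":0,"xyz":[0,0,0],"angular":[0,0,0.1]},{"grip":0,"xyz":[0,0,0],"angular":[0,0,0.15]},{"grip":0,"xyz":[0,0,0],"angular":[0,0,0.2]},{"grip":0,"xyz":[0,0,0],"angular":[0,0,0.2]}]'

```text
time_s: 6.0
tcp_pos: [0.5663, -0.0184, 0.2475]
ee_rot: [[0.867, -0.498, -0.001], [-0.498, -0.867, 0.003], [-0.002, -0.002, -1.0]]
wrist_force: [-1.2, 4.2, 2.8]
gripper_width: 0.101
gripper_force: 30.0
```

```bash
python3 st.py
```

```text
6.0 p [ 0.566 -0.018  0.248] yaw -29.874872900042863 tilt [-0.001  0.003 -1.   ] j [ 14.435  16.382  -7.85   -0.177 -65.761  45.763] F [-1.235  4.249  2.809] M [ 1.358  0.484 -0.07 ] 0.1008302015567751 30.001260763965547
to axis at .33/.246 [array([  0.084,  -0.232, -82.46 ]), array([ 0.24 , -0.054,  1.54 ])]
```

>>> move_arm --series '[{"grip":0,"xyz":[0,0,0],"angular":[0,0,0.05]},{"grip":0,"xyz":[0,0,0],"angular":[0,0,0.1]},{"grip":0,"xyz":[0,0,0],"angular":[0,0,0.15]},{"grip":0,"xyz":[0,0,0],"angular":[0,0,0.2]}]'

```text
time_s: 6.4
tcp_pos: [0.5664, -0.0183, 0.2476]
ee_rot: [[0.751, -0.661, -0.0], [-0.661, -0.751, 0.003], [-0.002, -0.002, -1.0]]
wrist_force: [-1.7, 5.2, 1.5]
gripper_width: 0.103
gripper_force: 30.0
```

```bash
python3 st.py
```

```text
6.4 p [ 0.566 -0.018  0.248] yaw -41.36288751188414 tilt [-0.     0.003 -1.   ] j [ 14.447  16.382  -7.846  -0.183 -65.742  34.266] F [-1.75   5.248  1.504] M [1.569 0.471 0.116] 0.10284014732450057 29.997903420589864
to axis at .33/.246 [array([  0.078,  -0.072, -82.449]), array([0.254, 0.103, 1.551])]
```

>>> move_arm --series '[{"grip":0,"xyz":[-0.5,-0.5,0],"angular":[0,0,0.05]},{"grip":0,"xyz":[-1,-1,0],"angular":[0,0,0.1]},{"grip":0,"xyz":[-1,-1,0],"angular":[0,0,0.15]},{"grip":0,"xyz":[-1,-1,0],"angular":[0,0,0.2]}]'

```text
time_s: 6.8
tcp_pos: [0.5665, -0.018, 0.2476]
ee_rot: [[0.604, -0.797, 0.0], [-0.797, -0.604, 0.001], [-0.001, -0.001, -1.0]]
wrist_force: [-0.6, 0.6, -0.6]
gripper_width: 0.099
gripper_force: 30.0
```

```bash
python3 st.py
```

```text
6.8 p [ 0.567 -0.018  0.248] yaw -52.83748453429894 tilt [ 0.     0.001 -1.   ] j [ 14.528  16.388  -7.881  -0.064 -65.712  22.661] F [-0.607  0.608 -0.573] M [0.451 0.096 0.131] 0.0985007882831097 29.99751505907625
to axis at .33/.246 [array([  0.332,   0.301, -82.443]), array([0.4  , 0.36 , 1.557])]
```

Lateral forces are relieved, so I'll continue.

>>> move_arm --series '[{"grip":0,"xyz":[0,0,0],"angular":[0,0,0.05]},{"grip":0,"xyz":[0,0,0],"angular":[0,0,0.1]},{"grip":0,"xyz":[0,0,0],"angular":[0,0,0.15]},{"grip":0,"xyz":[0,0,0],"angular":[0,0,0.2]}]'

```text
time_s: 7.2
tcp_pos: [0.5666, -0.0179, 0.2476]
ee_rot: [[0.435, -0.9, 0.0], [-0.9, -0.435, 0.001], [-0.001, -0.0, -1.0]]
wrist_force: [0.3, 1.7, -0.7]
gripper_width: 0.113
gripper_force: 32.4
```

```bash
python3 st.py
```

```text
7.2 p [ 0.567 -0.018  0.248] yaw -64.18327444438414 tilt [ 0.     0.001 -1.   ] j [ 14.54   16.391  -7.881  -0.043 -65.708  11.295] F [ 0.285  1.703 -0.703] M [0.473 0.003 0.654] 0.11320118562145735 32.41784384648781
to axis at .33/.246 [array([  0.413,   0.32 , -82.424]), array([0.464, 0.36 , 1.576])]
```

>>> move_arm --series '[{"grip":0,"xyz":[0,0,0],"angular":[0,0,0.01]},{"grip":0,"xyz":[0,0,0],"angular":[0,0,0.02]},{"grip":0,"xyz":[0,0,0],"angular":[0,0,0.02]},{"grip":0,"xyz":[0,0,0],"angular":[0,0,0.02]}]'

```text
time_s: 7.6
tcp_pos: [0.5666, -0.018, 0.2476]
ee_rot: [[0.419, -0.908, 0.0], [-0.908, -0.419, 0.001], [-0.001, -0.001, -1.0]]
wrist_force: [-0.5, 4.7, 0.6]
gripper_width: 0.117
gripper_force: 33.5
```

```bash
python3 st.py
```

```text
7.6 p [ 0.567 -0.018  0.248] yaw -65.24331846695995 tilt [ 0.     0.001 -1.   ] j [ 14.529  16.389  -7.88   -0.053 -65.698  10.25 ] F [-0.513  4.686  0.603] M [1.38  0.168 0.738] 0.11662831961901987 33.49906375282444
to axis at .33/.246 [array([  0.342,   0.289, -82.416]), array([0.403, 0.349, 1.584])]
```

>>> move_arm --series '[{"grip":0,"xyz":[0,0,0],"angular":[0,0,-0.03]},{"grip":0,"xyz":[0,0,0],"angular":[0,0,-0.06]},{"grip":0,"xyz":[0,0,0],"angular":[0,0,-0.06]},{"grip":0,"xyz":[0,0,0],"angular":[0,0,-0.06]}]'

```text
time_s: 8.0
tcp_pos: [0.5666, -0.018, 0.2475]
ee_rot: [[0.472, -0.882, 0.0], [-0.882, -0.472, 0.001], [-0.001, -0.001, -1.0]]
wrist_force: [-1.4, 4.9, 0.7]
gripper_width: 0.109
gripper_force: 30.5
```

```bash
python3 st.py
```

```text
8.0 p [ 0.567 -0.018  0.248] yaw -61.853470494157186 tilt [ 0.     0.001 -1.   ] j [ 14.519  16.391  -7.878  -0.067 -65.694  13.655] F [-1.429  4.85   0.668] M [1.607 0.198 0.49 ] 0.10915763234521333 30.476820870826486
to axis at .33/.246 [array([  0.285,   0.286, -82.458]), array([0.36 , 0.36 , 1.542])]
```

>>> move_arm --series '[{"grip":0,"xyz":[0,0,0],"angular":[0,0,-0.03]},{"grip":0,"xyz":[0,0,0],"angular":[0,0,-0.06]},{"grip":0,"xyz":[0,0,0],"angular":[0,0,-0.06]},{"grip":0,"xyz":[0,0,0],"angular":[0,0,-0.06]}]'

```text
time_s: 8.4
tcp_pos: [0.5667, -0.018, 0.2476]
ee_rot: [[0.523, -0.853, 0.0], [-0.853, -0.523, 0.002], [-0.001, -0.001, -1.0]]
wrist_force: [-0.6, 4.9, 0.8]
gripper_width: 0.1
gripper_force: 30.0
```

```bash
python3 st.py
```

```text
8.4 p [ 0.567 -0.018  0.248] yaw -58.49737824521677 tilt [ 0.     0.002 -1.   ] j [ 14.509  16.388  -7.872  -0.087 -65.692  17.03 ] F [-0.594  4.931  0.757] M [1.645 0.143 0.171] 0.10045931596474066 29.999088984914124
to axis at .33/.246 [array([  0.24 ,   0.287, -82.444]), array([0.331, 0.389, 1.556])]
```

>>> move_arm --series '[{"grip":0,"xyz":[0,0,0],"angular":[0,0,-0.03]},{"grip":0,"xyz":[0,0,0],"angular":[0,0,-0.05]},{"grip":0,"xyz":[0,0,0],"angular":[0,0,-0.05]},{"grip":0,"xyz":[0,0,0],"angular":[0,0,-0.05]}]'

```text
time_s: 8.8
tcp_pos: [0.5667, -0.0181, 0.2476]
ee_rot: [[0.564, -0.826, 0.001], [-0.826, -0.564, 0.001], [-0.001, -0.001, -1.0]]
wrist_force: [-1.0, 5.3, 0.8]
gripper_width: 0.105
gripper_force: 30.0
```

```bash
python3 st.py
```

```text
8.8 p [ 0.567 -0.018  0.248] yaw -55.658486656384355 tilt [ 0.001  0.001 -1.   ] j [ 14.499  16.391  -7.873  -0.077 -65.684  19.874] F [-1.032  5.318  0.798] M [ 1.72   0.075 -0.038] 0.1053217077586252 29.999702302739024
to axis at .33/.246 [array([  0.102,   0.265, -82.447]), array([0.173, 0.373, 1.553])]
```

>>> move_arm --series '[{"grip":0,"xyz":[-0.6,-0.4,0],"angular":[0,0,-0.05]},{"grip":0,"xyz":[-0.6,-0.4,0],"angular":[0,0,-0.1]},{"grip":0,"xyz":[-0.6,-0.4,0],"angular":[0,0,-0.2]},{"grip":0,"xyz":[-0.6,-0.4,0],"angular":[0,0,-0.3]},{"grip":0,"xyz":[-0.6,-0.4,0],"angular":[0,0,-0.4]},{"grip":0,"xyz":[-0.6,-0.4,0],"angular":[0,0,-0.5]},{"grip":0,"xyz":[-0.6,-0.4,0],"angular":[0,0,-0.6]},{"grip":0,"xyz":[-0.6,-0.4,0],"angular":[0,0,-0.7]},{"grip":0,"xyz":[-0.6,-0.4,0],"angular":[0,0,-0.75]},{"grip":0,"xyz":[-0.6,-0.4,0],"angular":[0,0,-0.8]}]'

```text
time_s: 9.8
tcp_pos: [0.5662, -0.0188, 0.2476]
ee_rot: [[0.986, -0.169, -0.001], [-0.169, -0.986, -0.001], [-0.001, 0.001, -1.0]]
wrist_force: [0.5, 2.2, 0.0]
gripper_width: 0.103
gripper_force: 30.0
```

```bash
python3 st.py
```

```text
9.8 p [ 0.566 -0.019  0.248] yaw -9.751735025855487 tilt [-0.001 -0.001 -1.   ] j [ 14.5    16.383  -7.923   0.031 -65.749  65.735] F [0.518 2.186 0.038] M [ 0.32   0.179 -0.134] 0.10262724768677801 30.000787507742643
to axis at .33/.246 [array([  0.149,  -0.227, -82.437]), array([ 0.205, -0.299,  1.563])]
```

>>> move_arm --series '[{"grip":0,"xyz":[0,0,0],"angular":[0,0,-0.1]},{"grip":0,"xyz":[0,0,0],"angular":[0,0,-0.2]},{"grip":0,"xyz":[0,0,0],"angular":[0,0,-0.3]},{"grip":0,"xyz":[0,0,0],"angular":[0,0,-0.4]},{"grip":0,"xyz":[0,0,0],"angular":[0,0,-0.5]},{"grip":0,"xyz":[0,0,0],"angular":[0,0,-0.6]},{"grip":0,"xyz":[0,0,0],"angular":[0,0,-0.68]},{"grip":0,"xyz":[0,0,0],"angular":[0,0,-0.74]},{"grip":0,"xyz":[0,0,0],"angular":[0,0,-0.764]},{"grip":0,"xyz":[0,0,0],"angular":[0,0,-0.764]}]'

```text
time_s: 10.8
tcp_pos: [0.5664, -0.0194, 0.2476]
ee_rot: [[0.83, 0.558, -0.001], [0.558, -0.83, -0.002], [-0.002, 0.001, -1.0]]
wrist_force: [1.5, -4.8, -1.0]
gripper_width: 0.103
gripper_force: 30.0
```

```bash
python3 st.py; python3 - <<'E'
from h import *
o=[]
for n,(x,y) in {"top":(290,180),"scene":(250,165)}.items():
    c=r.capture(n); cv2.imwrite(f"pics/{n}9.png",c["img"][...,::-1]); o.append(cv2.resize(c["img"][y:y+90,x:x+90],(400,400),interpolation=cv2.INTER_CUBIC))
    d=np.abs(c["img"].astype(int)-cv2.imread(f"pics/{n}0.png")[...,::-1]).max(2)
    for nm,(u,v) in ({"jar":(195,258),"tray":(174,194),"bottle":(461,272)} if n=="top" else {"jar":(427,340),"tray":(409,407),"bottle":(240,216)}).items(): print(n,nm,(d[v-15:v+15,u-15:u+15]>60).sum())
cv2.imwrite("pics/a9.png",np.hstack(o)[...,::-1])
E
```

```text
10.8 p [ 0.566 -0.019  0.248] yaw 33.93767169824963 tilt [-0.001 -0.002 -1.   ] j [ 14.468  16.398  -7.933   0.12  -65.733 109.42 ] F [ 1.48  -4.767 -1.   ] M [-1.47  -0.259 -0.076] 0.10344542400038118 29.99885735101998
to axis at .33/.246 [array([  0.422,  -0.627, -82.427]), array([ 0.565, -0.746,  1.573])]
top jar 0
top tray 0
top bottle 0
scene jar 193
scene tray 0
scene bottle 0
```

View pics/a9.png

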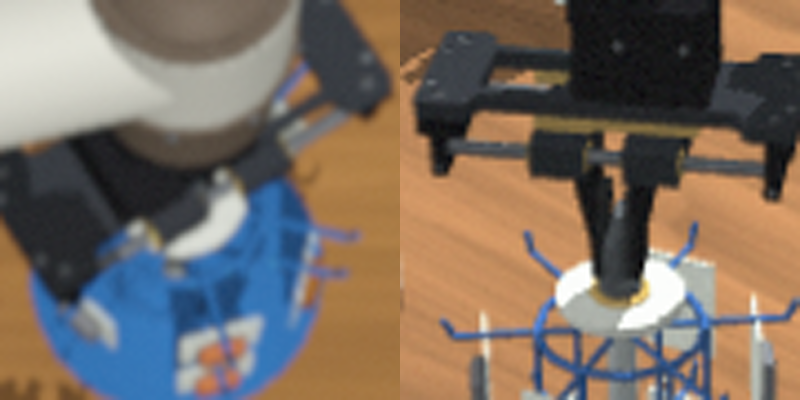

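The fingers hold the wing at (620,240) in the right crop, about 90° back from seated. The bystanders are unmoved in the top view. The jar's pixels changed in the scene view, most likely because the arm's shadow moved off it.

```bash
python3 -c "
from station import r
print(r.finish_job())"
```

```text
the job is handed in; nothing more can be done
None
```

I turned the thumbscrew clockwise until it seated (the turning moment rose to about 0.7 N m), backed it off about 90° and handed the job in at about 11 s with the wing still gripped; the stop angle is good to roughly 1–2°, and the jar, bottle and tray were not touched.

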